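# Set an eccentric spindle at full throw against a sprung gauge plunger

### The job

Take the spindle with the off-centre wheel out of its holder, put it in the bore of the checking stand and press it gently down past the sprung plunger until it sits fully home. Then turn it first to the low point of its throw, where the plunger comes out farthest, and after that to its high point, where the plunger is pushed in farthest, let go and leave it there. Do not force anything, and leave the plain spindle, the loupe and the lens clock where they are.

Things in the scene. Friction and masses are not known exactly. Their poses are not given: they have to be found in the camera images.
- spindle: Steel spindle to set, 100 mm tall, about 0.5 kg, upright in either bore of the holder. Origin at the foot of its axis, z up. Journal 14 mm in diameter, 30 mm long, foot chamfered 2 mm; collar 36 mm in diameter; then a wheel 52 mm in diameter, its centre 4 mm off the axis; then a dark round grip 32 mm in diameter on the axis, 54 to 100 mm up. The wheel's off-centre direction differs each time.
- spindle_collar (a point): Point on the spindle's axis at the collar's underside, 30 mm above the foot; it meets the bore mouth when the spindle is home. Above it the wheel has a 45-degree cone (32 to 42 mm above the foot) and a cylindrical rim (42 to 54 mm). The wheel is tight on the spindle and turns with it; its off-centre direction has no fixed relation to the spindle's x axis.
- spindle_grip (a point): Point on the spindle's axis 84 mm above the foot, 16 mm below the top of the round grip: a good height for the TCP.
- stand: Fixed checking stand. Origin on the table under the bore's axis, z up, +x from the bore to the gauge. Block 60 x 60 mm, top 45 mm above the table, vertical oiled bore 15 mm wide; foot 190 x 84 x 12 mm. On the +x side a gauge barrel (from 48 mm off the bore axis, axis 63 mm above the table, top 72 mm) and a face-up dial 58 mm in diameter, 94 mm from the bore axis, top 76 mm.
- bore_mouth (a point): Centre of the bore's mouth, on top of the bearing block, 45 mm above the table. Pressing the spindle down with more than about 25 N counts as forcing it.
- plunger_tip (a point): Tip of the gauge plunger, a steel rod 9 mm thick with a ball end, pointing at the bore's axis from the gauge, 63 mm above the table. When free it stands 20.5 mm from the bore's axis.
- plunger (a joint): How far the plunger is pushed in, m: 0 free, 0.015 at its stop. Spring 1.5 N at 0, 0.15 N more per mm. With the spindle home: about 0.001 at the low point, 0.0085 at the high point, a 4 mm sine as it turns. The dial needle follows, clockwise from above, 0.5 rad per mm. The cone may hang on the plunger: push down up to about 10 N to seat. Left at the high point, the spindle stays by friction.
- holder: Fixed grey holder block, 56 x 150 x 36 mm, origin under its centre on the table, two bores 16 mm wide at y = -45 and +45 mm in its own frame. The spindles stand in them with their feet 6 mm above the table.
- plain_spindle: The other spindle in the holder, without off-centre wheel: 84 mm tall, a concentric collar 40 mm in diameter, dark round grip 32 mm in diameter. Not to be moved. Origin at its foot.
- loupe: Black loupe, 35 mm in diameter, 32 mm tall, a bystander on the table. Origin under its centre.
- lens_clock: Small round gauge lying on its back, 61 x 43 x 13 mm, a bystander. Origin under its centre.

How it is judged (in metres and radians):
On the way, in this order (a step that is already met when the one before it is completed fails the run):
1. the spindle sits home in the stand and has been turned to its low point (distance between spindle_collar and bore_mouth below 0.003 m and value of joint plunger below 0.0023 m), for 0.1 s.
2. then it is turned to its high point (distance between spindle_collar and bore_mouth below 0.003 m and value of joint plunger above 0.008 m), for 0.1 s.
At the end, for the whole second after the job is handed in: The spindle stands upright in the stand bore, collar within 3 mm of the bore mouth, at rest and released, with the plunger pushed in more than 8 mm (its high point, within about 0.5 mm of the 8.5 mm it reads there) (all of step 2 and angle between spindle's own z axis and vertical below 0.05 rad and linear speed of spindle below 0.01 m/s and contact force between spindle and the fingers below 0.1 N); the robot touches nothing.
It fails at once if the spindle is forced against the stand or the plunger (all contacts between them together over 40 N) (contact force between spindle and stand above 40 N).
It fails at once if the robot hits the stand or its gauge (contact force between the arm and stand above 8 N).
It fails at once if the plain spindle is moved (distance of plain_spindle from where it was at the start of the episode above 0.015 m).
It fails at once if the loupe is moved (distance of loupe from where it was at the start of the episode above 0.02 m).
It fails at once if the lens clock is moved (distance of lens_clock from where it was at the start of the episode above 0.02 m).
It also fails if it takes over 72 s, if anything falls off the work surface, if the arm or the gripper's body presses on something with over 40 N, if the wrist force passes 120 N, or if a joint passes its speed limit or range.

### The arm

A 6-joint arm with a two-finger parallel gripper is mounted at the origin on a cart in front of the work surface, level with it; the furniture and walls round the work are solid. World frame = base frame: x ahead of the robot, y to its left, z up, the work surface at z = 0. Lengths are in m, angles in degrees, forces in N, time in s.
With the tool pointing down it reaches from about 0.35 to 0.725 m from the base axis. Payload 6 kg.
Tool frame: the origin (TCP) lies between the finger pads, 19 mm behind the fingertips; this is the grasp point; z points along the fingers, y is the line along which they close (so a half turn about z gives the same grasp; the last joint's range is limited). The gripper opens to 85 mm and grips with 20 to 120 N. Pads are 22 mm wide; open, the fingers measure 114 mm over their backs; the gripper's body (76 mm by 85 mm) begins 54 mm behind the grasp point. The pads swing forward as they close: fully open they stand 13 mm farther back than shut.
Start: joints at [-48.203, 2.303, 4.859, 0, -92.561, -19.12], TCP at [0.231, -0.554, 0.25] pointing down, gripper open.
Joint ranges: [-146.85, 146.85], [-73.84, 115.35], [-62.03, 85.46], [-188.31, 113.3], [-161.28, -10.13], [-171.36, 171.36]. Speed limits (degrees/s): [147.25, 147.25, 172.46, 180, 180, 180].

### API

Orientations are given as [roll, pitch, yaw] about the fixed x, y, z axes, in that order (R = Rz(yaw) Ry(pitch) Rx(roll)).
In Python, from station import env gives the robot as it stands.
- The arm moves only by the tool move_arm, never from a script. Its argument "steps" is a list that holds one entry, the list of rows, each a list of 5 numbers: the opening, from 0 (shut) to 1 (fully open), then the shift along the tool's x, y, z in m, then the turn about the tool's z in degrees. A call has exactly 8 rows; each row is the pose to reach, as a shift and turn from the pose commanded when the call began, along the tool's axes at that moment; what a row does not reach only later rows make up. A row lasts 1/10 s, in which the tool goes at most 50 mm and 8.59 degrees, less where a joint would pass 70% of its speed; a pose out of reach is approached as far as the arm can. A call with a gripper value outside its range is refused whole. The fingers move at their own pace and stop on an object; "grip_force" is the grip in N (left out, the last holds). Time passes only in rows, so rows that repeat a pose let the fingers close, or fill a call up. It gives the time, the measured TCP pose, the force, the opening and the grip force at its end, in the units of the state.
- env.observe(): the state, without advancing time (a new reading comes with each control period).
- env.snapshot(name): name is "scene" or "top" or "wrist"; returns a dict with "image" (420x560x3 uint8, red, green, blue), "fx", "fy", "cx", "cy" (pixels), "R" (3x3) and "t" (3): a world point X has camera coordinates R X + t; the wrist camera has in their place "mount" (4x4, takes a point from camera to tool coordinates, whose origin is the TCP and whose axes are the flange's). Camera axes: x right, y down, z forward; pixel columns grow to the right and rows downward; lengths in m; the calibration is good to about 2 mm. A picture is of the moment at which its call begins: read the wrist's pose just before it. There is no depth.
- env.finish_job(): hands the job in; it is judged then, once.
The state is a dict: "t": time; "joint_pos": joint angles; "qd": joint speeds; "effort": joint torques, N m; "ee_pos": TCP position; "ee_rot": TCP orientation; "force": force on the tool from outside, world axes, zero at the start; "moment": the same for the moment, N m; "gripper_width": finger opening in m; "grip_force": force on a finger pad.
Only numpy, scipy, OpenCV 4.12 (cv2) and the standard library are available. Lean on these libraries where they do the work, as an engineer would, in place of code of your own. Each camera call takes 0.05 s, during which the arm holds its last target. There are 200 camera calls.

## Working session

There is one attempt and no reset: what is moved stays moved. The work goes in short steps, Python scripts to look and compute and a tool call to move; the robot and the scene stay as the last step left them, time stands still between calls to the robot, and variables do not carry over. Pictures are saved under pics/ and viewed, at most 10 in all, crops included, and the job is handed in when it is done.

Besides the shell and the picture viewer there is one more tool, called after ">>>" by a JSON object that holds its "name" and its "arguments". move_arm: Moves the arm, as the interface text tells. Its arguments: {"type":"object","properties":{"steps":{"type":"array"},"grip_force":{"type":"number"}},"required":["steps"]}

```bash
ls; mkdir -p pics; cat > h.py <<'E'
import numpy as np, cv2
from station import env
from scipy.spatial.transform import Rotation as Ro
def ray(s,u,v,z,st=None):
    "pixel -> world point at height z"
    d=np.array([(u-s['cx'])/s['fx'],(v-s['cy'])/s['fy'],1.])
    if 'mount' in s:
        M=np.array(s['mount']); T=np.eye(4); T[:3,:3]=Ro.from_euler('xyz',st['ee_rot'],degrees=True).as_matrix(); T[:3,3]=st['ee_pos']
        W=T@M; o=W[:3,3]; d=W[:3,:3]@d
    else:
        R=np.array(s['R']); t=np.array(s['t']); o=-R.T@t; d=R.T@d
    return o+d*(z-o[2])/d[2]
E
python3 - <<'E'
from h import *
import pickle
st=env.observe(); print(st)
for n in ['scene','top']:
    s=env.snapshot(n); pickle.dump(s,open(n+'.pkl','wb')); cv2.imwrite(f'pics/{n}0.png',cv2.resize(s['image'][:,:,::-1],None,fx=1.42,fy=1.42,interpolation=cv2.INTER_CUBIC))
    print(n,s['fx'],s['cx'],s['cy'],np.array(s['R']).round(3).tolist(),s['t'])
E
```

```text
pics
{'t': 0.0, 'joint_pos': array([-4.82023316e+01,  2.33827092e+00,  4.80131344e+00, -2.94280791e-02,
       -9.25619163e+01, -1.91189706e+01]), 'qd': array([-0.03217611,  0.04089831, -0.10247863, -0.07564544,  0.01613694,
        0.02278923]), 'effort': array([ 1.13104801e-03, -3.68194413e+01,  3.47426748e+01,  6.93261042e+00,
       -5.21371534e-03, -1.14972224e-05]), 'ee_pos': array([ 0.23130382, -0.55329057,  0.24896312]), 'ee_rot': array([ 1.79896951e+02, -4.60491285e-03, -1.57320008e+02]), 'force': array([ 0.18878372,  0.53307704, -0.99759846]), 'moment': array([-0.01094218, -0.03323553, -0.02549797]), 'grip_force': 0.0, 'gripper_width': 0.08550360414334547}
scene 454.9664954208383 274.80771729817894 209.57432573232157 [[-0.902, -0.431, -0.018], [-0.26, 0.576, -0.775], [0.345, -0.695, -0.631]] [0.47999015 0.17177262 0.78850804]
top 540.1253396869016 279.5201634423449 207.72529449004287 [[0.004, -1.0, -0.022], [-0.992, -0.001, -0.125], [0.125, 0.022, -0.992]] [0.06069887 0.5283145  1.21382665]
```

View pics/scene0.png

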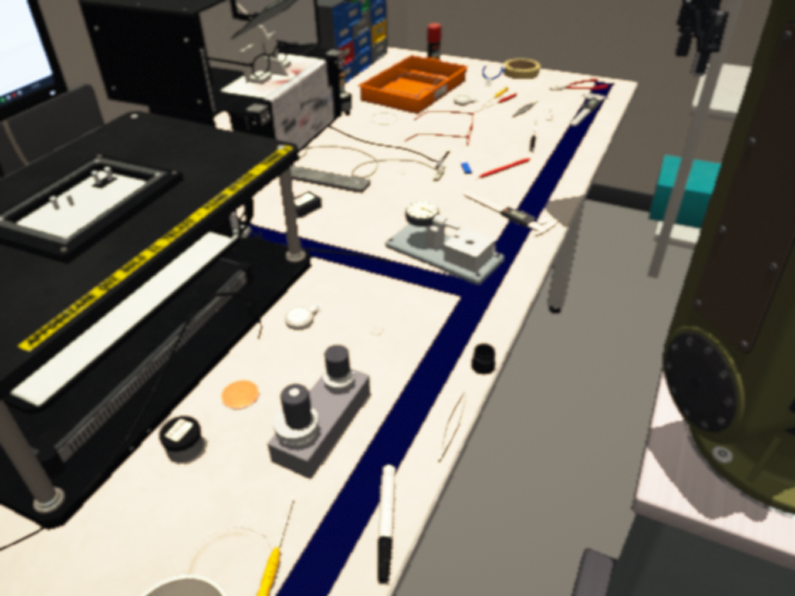

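View pics/top0.png

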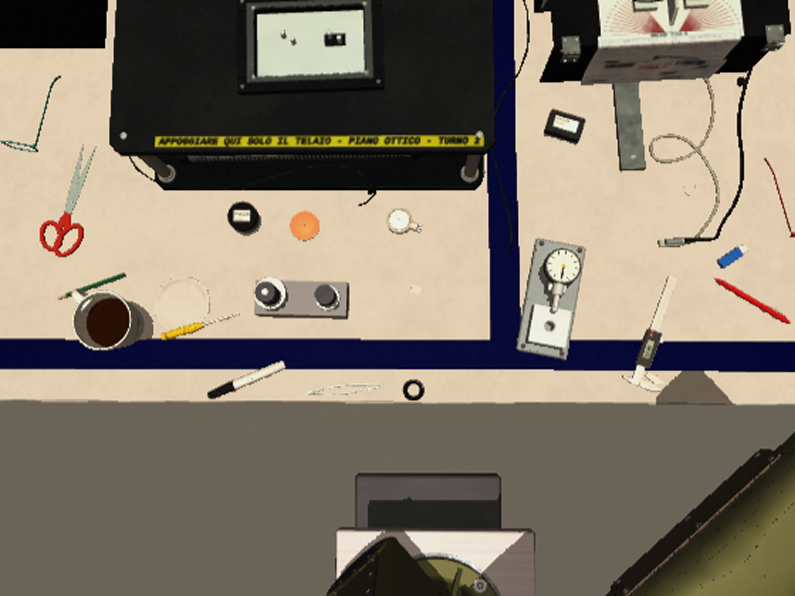

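The scene view shows the taller spindle with the off-centre wheel in the nearer bore (grip top at about 294,392). In the top view that is the left one (grip 267,292). The stand's bore is at (550,325), its dial at (562,266) and the plain spindle at (326,295).

```bash
python3 - <<'E'
from h import *
import pickle
s=pickle.load(open('top.pkl','rb')); c=pickle.load(open('scene.pkl','rb')); k=1.42
P=lambda s,u,v,z:ray(s,u/k,v/k,z).round(4)
for n,a in dict(grip=(267,292,.106),plain=(326,295,.09),bore=(550,325,.045),dial=(562,266,.076),hl=(255,296,.036),hr=(348,301,.036),loupe=(414,390,.032),lens=(400,222,.013),mach=(320,150,.2)).items(): print(n,P(s,*a))
for n,a in dict(grip=(294,392,.106),plain=(337,352,.09),bore=(470,236,.045),dial=(421,212,.076)).items(): print('c',n,P(c,*a))
im=s['image'][:,:,::-1]
a=cv2.resize(im[180:240,165:255],None,fx=6,fy=6,interpolation=cv2.INTER_CUBIC)
b=cv2.resize(im[160:260,355:425],None,fx=3.6,fy=3.6,interpolation=cv2.INTER_CUBIC)
cv2.imwrite('pics/crop1.png',np.hstack([a,b[:360]]))
E
```

```text
grip [0.5234 0.2604 0.106 ]
plain [0.5209 0.1712 0.09  ]
bore [ 0.4787 -0.183   0.045 ]
dial [ 0.569  -0.1982  0.076 ]
hl [0.5259 0.2934 0.036 ]
hr [0.5179 0.1415 0.036 ]
loupe [0.3748 0.0341 0.032 ]
lens [0.6539 0.0579 0.013 ]
mach [0.7184 0.1704 0.2   ]
c grip [0.5231 0.2628 0.106 ]
c plain [0.5198 0.1729 0.09  ]
c bore [ 0.48   -0.1972  0.045 ]
c dial [ 0.5637 -0.1868  0.076 ]
```

View pics/crop1.png

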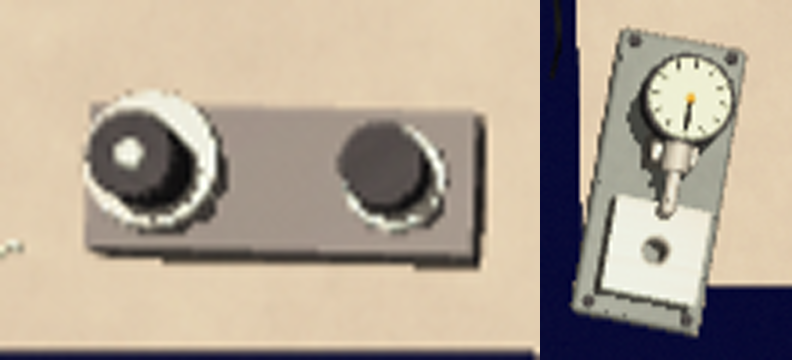

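The crop puts the grip top at (265,292) and the wheel rim centre at about (270,293.5), both in the 1.42x top-view scale. The bore is at (549.4,325), and the dial needle points down the image at (688,130).

```bash
python3 - <<'E'
from h import *
import pickle
s=pickle.load(open('top.pkl','rb'))
f=lambda x,y,z:ray(s,165+x/6,180+y/6,z).round(4)
print('grip',f(130,153,.106),'rim',f(151,160,.060),'plaincollar',f(392,175,.05),'plaintop',f(383,165,.09))
g=lambda x,y,z:ray(s,355+(x-540)/3.6,160+y/3.6,z).round(4)
print(g(655,249,.045),g(690,98,.076))
# needed shift above spindle in tool axes
st=env.observe(); R=Ro.from_euler('xyz',st['ee_rot'],degrees=True).as_matrix()
print(R.round(3).tolist(), R.T@(np.array([.523,.262,.25])-st['ee_pos']))
E
```

```text
grip [0.5237 0.2634 0.106 ] rim [0.527  0.2644 0.06  ] plaincollar [0.5227 0.174  0.05  ] plaintop [0.5214 0.1728 0.09  ]
[ 0.478  -0.1821  0.045 ] [ 0.5693 -0.2002  0.076 ]
[[-0.923, -0.386, -0.001], [-0.386, 0.923, 0.001], [0.0, 0.002, -1.0]] [-5.83513514e-01  6.39822449e-01  3.26088739e-05]
```

>>> {"name": "move_arm", "arguments": {"steps": [[[1, -0.033, 0.0362, 0, -8], [1, -0.066, 0.0724, 0, -16], [1, -0.099, 0.1086, 0, -24], [1, -0.132, 0.1448, 0, -32], [1, -0.165, 0.181, 0, -40], [1, -0.198, 0.2172, 0, -48], [1, -0.231, 0.2534, 0, -56], [1, -0.264, 0.2896, 0, -64]]]}}

```text
t: 0.9
ee_pos: [0.3632, -0.1827, 0.2499]
ee_rot: [-180.0, 0.0, -93.0]
force: [1.3, -0.4, -0.5]
gripper_width: 0.0854
grip_force: 0.0
```

```bash
cat > rel.py <<'E'
import sys
from h import *
def rel(x,y,z,yaw=None):
    st=env.observe(); R=Ro.from_euler('xyz',st['ee_rot'],degrees=True).as_matrix()
    print('q',st['joint_pos'].round(1),'p',st['ee_pos'].round(4),st['ee_rot'].round(2),'F',st['force'].round(1),'w',round(st['gripper_width'],4),'t',st['t'])
    print('shift',(R.T@(np.array([x,y,z])-st['ee_pos'])).round(4), 'turn', None if yaw is None else -(yaw-st['ee_rot'][2]))
    return st
if __name__=='__main__': rel(*map(float,sys.argv[1:]))
E
python3 rel.py .5235 .2625 .25 8
```

```text
q [  2.2 -28.5 -20.9  -0.  -97.5  -5.2] p [ 0.3632 -0.1827  0.2499] [-1.7997e+02  2.0000e-02 -9.3010e+01] F [ 1.3 -0.4 -0.5] w 0.0854 t 0.9
shift [-4.530e-01 -1.367e-01  1.000e-04] turn -101.00546856521964
```

>>> {"name": "move_arm", "arguments": {"steps": [[[1, -0.04, -0.0121, 0, -8], [1, -0.08, -0.0242, 0, -16], [1, -0.12, -0.0363, 0, -24], [1, -0.16, -0.0484, 0, -32], [1, -0.2, -0.0605, 0, -40], [1, -0.24, -0.0726, 0, -48], [1, -0.28, -0.0847, 0, -56], [1, -0.32, -0.0968, 0, -64]]]}}

```text
t: 1.7
ee_pos: [0.4786, 0.1311, 0.2497]
ee_rot: [180.0, 0.0, -29.0]
force: [1.4, -0.1, 0.7]
gripper_width: 0.0854
grip_force: 0.0
```

```bash
python3 rel.py .5235 .2625 .22 28
```

```text
q [ 38.6 -13.7 -10.   -0.  -93.7  22.4] p [0.4786 0.1311 0.2497] [ 1.800e+02  2.000e-02 -2.896e+01] F [ 1.4 -0.1  0.7] w 0.0854 t 1.7
shift [-0.0243 -0.1367  0.0297] turn -56.961543321473634
```

>>> {"name": "move_arm", "arguments": {"steps": [[[1, -0.004, -0.023, 0.005, -8], [1, -0.008, -0.046, 0.01, -16], [1, -0.012, -0.069, 0.015, -24], [1, -0.016, -0.092, 0.02, -32], [1, -0.02, -0.115, 0.025, -40], [1, -0.0243, -0.1367, 0.03, -48], [1, -0.0243, -0.1367, 0.03, -56], [1, -0.0243, -0.1367, 0.03, -57]]]}}

```text
t: 2.5
ee_pos: [0.524, 0.2607, 0.2189]
ee_rot: [180.0, 0.1, 27.8]
force: [0.5, -0.9, -0.4]
gripper_width: 0.0854
grip_force: 0.0
```

```bash
python3 - <<'E'
from rel import *
import pickle
st=rel(.5235,.2625,.099,28)
s=env.snapshot('wrist'); pickle.dump((s,st),open('w1.pkl','wb'))
print(s['fx'],np.array(s['mount']).round(3).tolist())
cv2.imwrite('pics/w1.png',cv2.resize(s['image'][:,:,::-1],None,fx=1.42,fy=1.42))
E
```

```text
q [ 46.1   0.1  -0.6  -0.  -89.4  71.8] p [0.524  0.2607 0.2189] [1.7998e+02 1.2000e-01 2.7820e+01] F [ 0.5 -0.9 -0.4] w 0.0854 t 2.5
shift [ 0.0006 -0.0019  0.1199] turn -0.17784161595085024
324.45209033589094 [[0.001, -0.961, -0.277, 0.07], [1.0, 0.0, 0.001, -0.001], [-0.001, -0.277, 0.961, -0.124], [0.0, 0.0, 0.0, 1.0]]
```

View pics/w1.png

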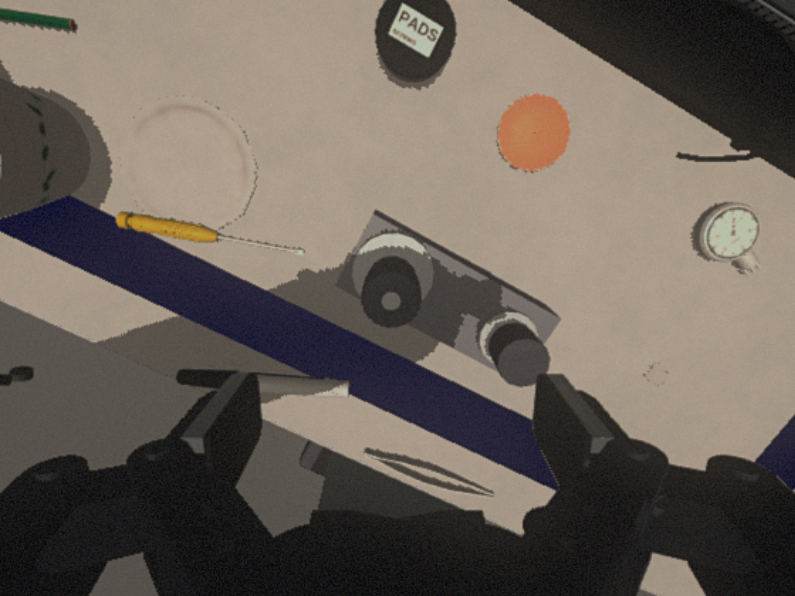

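The wrist view shows the grip top centred at about (391,298). The wheel rim runs from x 353 to 433 with its top edge at y 231, so its centre is at about (393,271).

```bash
python3 - <<'E'
from h import *
import pickle
s,st=pickle.load(open('w1.pkl','rb'))
f=lambda u,v,z:ray(s,u/1.42,v/1.42,z,st).round(4)
print('grip',f(391,298,.106),f(361,298,.106),f(421,298,.106),'rim',f(393,271,.06),f(353,271,.06),f(433,271,.06),f(393,231,.06))
im=s['image'][:,:,::-1]
cv2.imwrite('pics/w1c.png',cv2.resize(im[145:245,225:325],None,fx=6,fy=6,interpolation=cv2.INTER_CUBIC))
E
```

```text
grip [0.5237 0.2646 0.106 ] [0.5163 0.2787 0.106 ] [0.5312 0.2504 0.106 ] rim [0.528  0.2659 0.06  ] [0.5163 0.2881 0.06  ] [0.5397 0.2437 0.06  ] [0.5502 0.2776 0.06  ]
```

View pics/w1c.png

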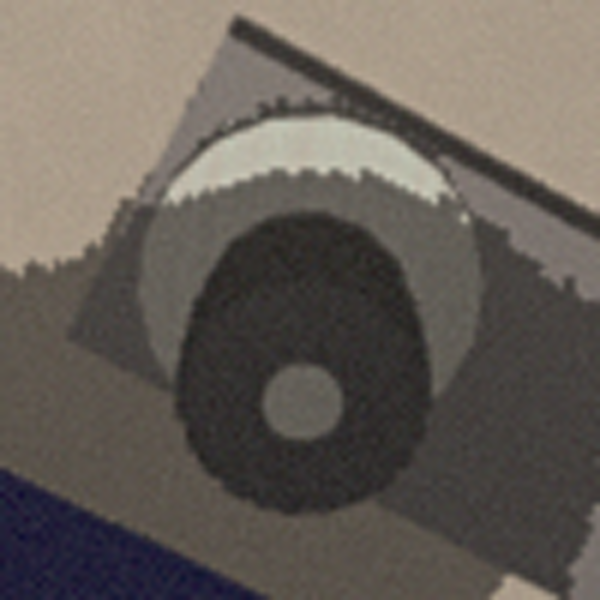

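```bash
python3 - <<'E'
from rel import *
import pickle
s,st=pickle.load(open('w1.pkl','rb'))
f=lambda u,v,z:ray(s,225+u/6,145+v/6,z,st).round(4)
a,b=f(303,402,.106),f(310,285,.06); print(a,b,np.degrees(np.arctan2(*(b-a)[1::-1])))
rel(.5237,.2638,.090)
E
```

```text
[0.5223 0.2637 0.106 ] [0.5266 0.2653 0.06  ] 20.409882833804
q [ 46.    0.   -0.6  -0.  -89.4  71.6] p [0.5241 0.2604 0.2194] [1.7999e+02 6.0000e-02 2.7650e+01] F [-0.8  0.1 -0.4] w 0.0858 t 2.55
shift [ 0.0014 -0.0032  0.1294] turn None
```

The off-centre direction comes out near +19° in the world, and the wrist and top views agree on it. Next I descend and close on the grip.

>>> {"name": "move_arm", "arguments": {"steps": [[[1, 0.001, -0.0034, 0.03, 0], [1, 0.001, -0.0034, 0.06, 0], [1, 0.001, -0.0034, 0.09, 0], [1, 0.001, -0.0034, 0.115, 0], [1, 0.001, -0.0034, 0.129, 0], [1, 0.001, -0.0034, 0.129, 0], [0.5, 0.001, -0.0034, 0.129, 0], [0.3, 0.001, -0.0034, 0.129, 0]]], "grip_force": 40}}

```text
t: 3.35
ee_pos: [0.5243, 0.2643, 0.0931]
ee_rot: [-180.0, -0.2, 27.6]
force: [-0.3, 0.1, 0.1]
gripper_width: 0.059
grip_force: 0.0
```

>>> {"name": "move_arm", "arguments": {"steps": [[[0, 0, 0, 0, 0], [0, 0, 0, 0, 0], [0, 0, 0, 0, 0], [0, 0, 0, 0, 0], [0, 0, 0, 0, 0], [0, 0, 0, 0, 0], [0, 0, 0, 0, 0], [0, 0, 0, 0, 0]]]}}

```text
t: 4.15
ee_pos: [0.5239, 0.2642, 0.0922]
ee_rot: [-180.0, -0.1, 27.7]
force: [-2.3, 0.3, 5.9]
gripper_width: 0.0306
grip_force: 39.8
```

```bash
python3 rel.py .478 -.1822 .2 -177
```

```text
q [ 46.3   2.5 -11.5   0.  -75.9  71.3] p [0.5239 0.2642 0.0922] [-1.7998e+02 -1.0000e-01  2.7690e+01] F [-2.3  0.3  5.9] w 0.0306 t 4.15
shift [-0.2479  0.3739 -0.1083] turn 204.69169639905758
```

>>> {"name": "move_arm", "arguments": {"steps": [[[0, 0, 0, -0.005, 0], [0, 0, 0, -0.015, 0], [0, 0, 0, -0.03, 0], [0, 0, 0, -0.055, 0], [0, 0, 0, -0.085, 8], [0, 0, 0, -0.115, 16], [0, 0, 0, -0.13, 24], [0, 0, 0, -0.13, 32]]]}}

```text
t: 4.95
ee_pos: [0.5242, 0.2639, 0.2256]
ee_rot: [-179.8, -0.2, -4.7]
force: [0.1, -1.2, -5.4]
gripper_width: 0.0311
grip_force: 40.4
```

```bash
python3 rel.py .478 -.1822 .2222
```

```text
q [ 46.3  -0.   -0.    0.1 -89.7  39. ] p [0.5242 0.2639 0.2256] [-179.83   -0.22   -4.66] F [ 0.1 -1.2 -5.4] w 0.0311 t 4.95
shift [-0.0098  0.4484  0.0021] turn None
```

>>> {"name": "move_arm", "arguments": {"steps": [[[0, -0.0005, 0.025, 0, 8], [0, -0.0013, 0.06, 0, 16], [0, -0.0022, 0.1, 0, 24], [0, -0.0031, 0.14, 0, 32], [0, -0.004, 0.18, 0, 40], [0, -0.0048, 0.22, 0, 48], [0, -0.0057, 0.26, 0, 56], [0, -0.0066, 0.3, 0, 64]]]}}

```text
t: 5.75
ee_pos: [0.4934, -0.0365, 0.2221]
ee_rot: [180.0, 0.0, -68.6]
force: [1.6, -0.2, -5.2]
gripper_width: 0.0311
grip_force: 40.6
```

```bash
python3 rel.py .478 -.1822 .2222 177.5
```

```text
q [ 19.2 -14.1 -13.2  -0.  -90.9   2.2] p [ 0.4934 -0.0365  0.2221] [ 1.7999e+02  1.0000e-02 -6.8640e+01] F [ 1.6 -0.2 -5.2] w 0.0311 t 5.75
shift [ 0.1301  0.0673 -0.0002] turn -246.14135390229325
```

>>> {"name": "move_arm", "arguments": {"steps": [[[0, 0.019, 0.0097, 0, 8], [0, 0.038, 0.0195, 0, 16], [0, 0.057, 0.0295, 0, 24], [0, 0.076, 0.0393, 0, 32], [0, 0.095, 0.0491, 0, 40], [0, 0.113, 0.0585, 0, 48], [0, 0.1301, 0.0673, 0, 56], [0, 0.1301, 0.0673, 0, 64]]]}}

```text
t: 6.55
ee_pos: [0.4788, -0.1825, 0.2218]
ee_rot: [180.0, -0.1, -132.8]
force: [-0.2, -0.4, -3.9]
gripper_width: 0.031
grip_force: 40.8
```

>>> {"name": "move_arm", "arguments": {"steps": [[[0, 0, 0, 0.005, 8], [0, 0, 0, 0.015, 16], [0, 0, 0, 0.025, 24], [0, 0, 0, 0.035, 32], [0, 0, 0, 0.045, 40], [0, 0, 0, 0.052, 48], [0, 0, 0, 0.052, 50], [0, 0, 0, 0.052, 50]]]}}

```text
t: 7.35
ee_pos: [0.4793, -0.1807, 0.1695]
ee_rot: [180.0, -0.1, 177.7]
force: [0.7, -0.4, -3.7]
gripper_width: 0.0308
grip_force: 40.7
```

```bash
python3 - <<'E'
from rel import *
import pickle
st=rel(.478,-.1822,.17)
T={}
for n in ['wrist','scene','top']:
    T[n]=env.snapshot(n)
pickle.dump((T,st),open('h1.pkl','wb'))
w=cv2.resize(T['wrist']['image'][:,:,::-1],(560,420))[60:400,130:430]
up=lambda a,f:cv2.resize(a,None,fx=f,fy=f,interpolation=cv2.INTER_CUBIC)
c=T['scene']['image'][80:230,250:390,::-1]
print(w.shape)
cv2.imwrite('pics/h1.png',np.hstack([up(w,1.5)[:510],np.pad(up(c,2.4),((0,510-360),(0,0),(0,0)))]))
E
```

```text
q [  1.9 -10.9 -16.   -0.  -85.  -94.2] p [ 0.4793 -0.1807  0.1695] [ 1.8000e+02 -6.0000e-02  1.7766e+02] F [ 0.7 -0.4 -3.7] w 0.0308 t 7.35
shift [ 0.0013 -0.0016 -0.0005] turn None
(340, 300, 3)
```

View pics/h1.png

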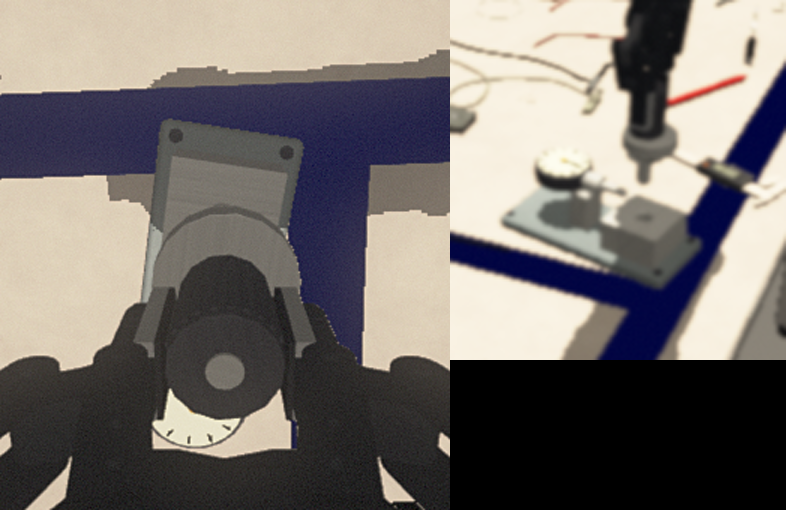

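In the wrist view the grip-top spot is at (225,371), and the block's far top edge runs from about (172,155) to (287,178). The wheel's large side points away from the plunger, and the journal hangs just above the bore in the scene view.

```bash
python3 - <<'E'
from h import *
import pickle
T,st=pickle.load(open('h1.pkl','rb'))
s=T['wrist']; f=lambda x,y,z:ray(s,130+x/1.5,60+y/1.5,z,st).round(4)
z=st['ee_pos'][2]
print('griptop',f(225,371,z+.0138)-st['ee_pos'])
a,b=f(172,155,.045),f(287,178,.045); d=b-a; L=np.hypot(*d[:2]); n=np.array([-d[1],d[0]])/L; 
m=(a+b)[:2]/2; print(a,b,L,np.degrees(np.arctan2(*n[::-1])),m+.03*n,m-.03*n)
print('wheel', f(226,278,z-.0322), 'rim L/R',f(153,278,z-.0322),f(300,278,z-.0322),'top',f(226,205,z-.0322))
up=lambda a,f:cv2.resize(a,None,fx=f,fy=f,interpolation=cv2.INTER_CUBIC)
cv2.imwrite('pics/h2.png',np.hstack([up(s['image'][120:270,190:360,::-1],2.6)[:390],up(T['scene']['image'][110:190,300:370,::-1],4.88)[:390]]))
E
```

```text
griptop [-0.00053409  0.00056526  0.01378242]
[ 0.4408 -0.2055  0.045 ] [ 0.455  -0.1471  0.045 ] 0.0601015806780487 166.33369992708646 [ 0.41874935 -0.169212  ] [ 0.47705065 -0.183388  ]
wheel [ 0.4718 -0.1794  0.1373] rim L/R [ 0.4708 -0.2045  0.1373] [ 0.4728 -0.154   0.1373] top [ 0.4461 -0.1784  0.1373]
```

View pics/h2.png

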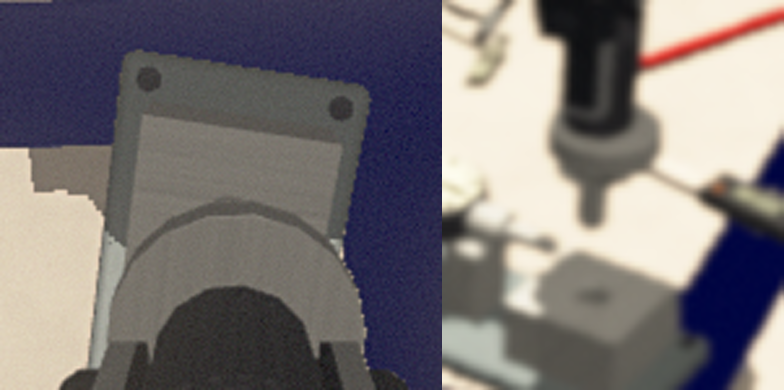

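```bash
python3 - <<'E'
from h import *
import pickle
T,st=pickle.load(open('h1.pkl','rb'))
s=T['wrist']; f=lambda x,y,z:ray(s,190+x/2.6,120+y/2.6,z,st).round(4)
a,b=f(142,115,.045),f(344,143,.045); d=b-a; L=np.hypot(*d[:2]); n=np.array([-d[1],d[0]])/L; m=(a+b)[:2]/2
print('bore',m-.03*n,L,np.degrees(np.arctan2(*-n[::-1])))
a,b=f(148,79,.012),f(341,108,.012); print('screws',a,b,np.degrees(np.arctan2(*(b-a)[:2]))) 
# scene: journal bottom vs bore mouth
c=T['scene']; g=lambda x,y,z:ray(c,300+(x-442)/4.88,110+y/4.88,z).round(4)
print('scene bore',g(594,295,.045),'foot centre',g(591,222,st['ee_pos'][2]-.0862))
E
```

```text
bore [ 0.47637324 -0.18127713] 0.060257613626827265 -10.228304727804149
screws [ 0.4341 -0.2066  0.012 ] [ 0.4462 -0.1431  0.012 ] 10.788444027155412
scene bore [ 0.4736 -0.1808  0.045 ] foot centre [ 0.4782 -0.1827  0.0833]
```

>>> {"name": "move_arm", "arguments": {"steps": [[[0, 0.001, -0.0007, 0.005, 0], [0, 0.002, -0.0013, 0.012, 0], [0, 0.002, -0.0013, 0.02, 0], [0, 0.002, -0.0013, 0.027, 0], [0, 0.002, -0.0013, 0.032, 0], [0, 0.002, -0.0013, 0.035, 0], [0, 0.002, -0.0013, 0.036, 0], [0, 0.002, -0.0013, 0.036, 0]]]}}

```text
t: 8.3
ee_pos: [0.4779, -0.1818, 0.133]
ee_rot: [-180.0, -0.0, 177.7]
force: [0.8, 0.5, -5.4]
gripper_width: 0.0312
grip_force: 40.7
```

```bash
python3 - <<'E'
from rel import *
import pickle
st=rel(.478,-.182,.1)
T={n:env.snapshot(n) for n in ['scene','top']}
pickle.dump((T,st),open('h3.pkl','wb'))
up=lambda a,f:cv2.resize(a,None,fx=f,fy=f,interpolation=cv2.INTER_CUBIC)
cv2.imwrite('pics/h3.png',np.hstack([up(T['scene']['image'][100:200,290:390,::-1],4),up(T['top']['image'][160:260,345:445,::-1],4)]))
E
```

```text
q [  1.8 -10.5 -19.4   0.  -81.  -94.1] p [ 0.4779 -0.1818  0.133 ] [-180.     -0.    177.68] F [ 0.8  0.5 -5.4] w 0.0312 t 8.3
shift [-0.0002 -0.0002  0.033 ] turn None
```

View pics/h3.png

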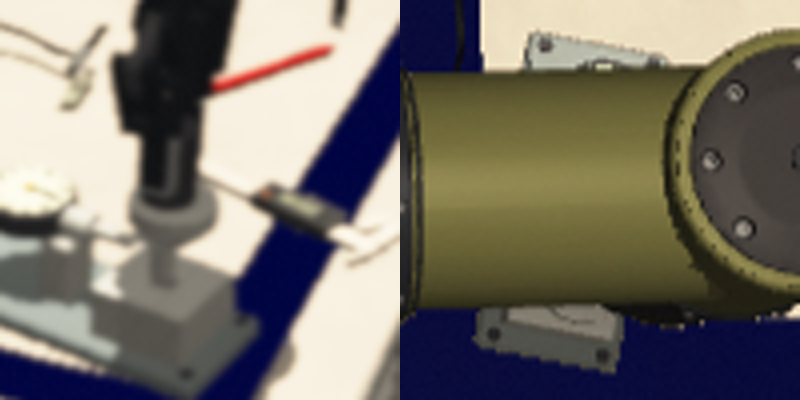

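The scene crop shows the journal foot at about (166,284), right over the bore (expected at 165,282). I'll creep down and watch the force.

>>> {"name": "move_arm", "arguments": {"steps": [[[0, 0, 0, 0.001, 0], [0, 0, 0, 0.002, 0], [0, 0, 0, 0.003, 0], [0, 0, 0, 0.0035, 0], [0, 0, 0, 0.004, 0], [0, 0, 0, 0.0045, 0], [0, 0, 0, 0.005, 0], [0, 0, 0, 0.005, 0]]]}}

```text
t: 9.2
ee_pos: [0.4777, -0.1818, 0.1279]
ee_rot: [180.0, -0.0, 177.7]
force: [0.3, -0.3, -5.4]
gripper_width: 0.0307
grip_force: 40.7
```

```bash
python3 rel.py .478 -.1822 .1012
```

```text
q [  1.8 -10.3 -19.9  -0.  -80.5 -94.1] p [ 0.4777 -0.1818  0.1279] [ 1.8000e+02 -2.0000e-02  1.7768e+02] F [ 0.3 -0.3 -5.4] w 0.0307 t 9.2
shift [-0.0003 -0.0003  0.0267] turn None
```

>>> {"name": "move_arm", "arguments": {"steps": [[[0, 0, 0, 0.002, 0], [0, 0, 0, 0.004, 0], [0, 0, 0, 0.006, 0], [0, 0, 0, 0.008, 0], [0, 0, 0, 0.01, 0], [0, 0, 0, 0.012, 0], [0, 0, 0, 0.014, 0], [0, 0, 0, 0.016, 0]]]}}

```text
t: 10.0
ee_pos: [0.4777, -0.1818, 0.1118]
ee_rot: [-180.0, -0.0, 177.7]
force: [-1.7, -1.2, -4.2]
gripper_width: 0.0313
grip_force: 40.8
```

>>> {"name": "move_arm", "arguments": {"steps": [[[0, 0, 0, 0.001, 0], [0, 0, 0, 0.002, 0], [0, 0, 0, 0.003, 0], [0, 0, 0, 0.004, 0], [0, 0, 0, 0.005, 0], [0, 0, 0, 0.006, 0], [0, 0, 0, 0.007, 0], [0, 0, 0, 0.007, 0]]]}}

```text
t: 10.8
ee_pos: [0.4776, -0.1817, 0.1044]
ee_rot: [180.0, -0.0, 177.7]
force: [-1.7, -1.3, -6.4]
gripper_width: 0.0307
grip_force: 40.8
```

>>> {"name": "move_arm", "arguments": {"steps": [[[0, 0, 0, 0.0005, 0], [0, 0, 0, 0.001, 0], [0, 0, 0, 0.0015, 0], [0, 0, 0, 0.002, 0], [0, 0, 0, 0.0025, 0], [0, 0, 0, 0.0025, 0], [0, 0, 0, 0.003, 0], [0, 0, 0, 0.003, 0]]]}}

```text
t: 11.6
ee_pos: [0.4778, -0.1818, 0.1019]
ee_rot: [180.0, -0.0, 177.7]
force: [-2.5, -0.2, -4.6]
gripper_width: 0.0307
grip_force: 40.8
```

>>> {"name": "move_arm", "arguments": {"steps": [[[0, 0, 0, 0.0005, 0], [0, 0, 0, 0.001, 0], [0, 0, 0, 0.001, 0], [0, 0, 0, 0.0015, 0], [0, 0, 0, 0.0015, 0], [0, 0, 0, 0.002, 0], [0, 0, 0, 0.002, 0], [0, 0, 0, 0.002, 0]]]}}

```text
t: 12.4
ee_pos: [0.478, -0.1819, 0.1013]
ee_rot: [-180.0, 0.0, 177.7]
force: [-5.6, 1.5, 3.8]
gripper_width: 0.0312
grip_force: 41.7
```

The foot met resistance at TCP z 0.1013, which is the height expected at home (0.1012), with a net push of about 9 N. I'll record this low-point state, then turn in stages.

```bash
python3 - <<'E'
from rel import *
import pickle
st=rel(.478,-.182,.1012)
T={n:env.snapshot(n) for n in ['scene','wrist']}
pickle.dump((T,st),open('low.pkl','wb'))
E
```

```text
q [  1.8  -9.6 -22.    0.  -77.5 -94.1] p [ 0.478  -0.1819  0.1013] [-1.7998e+02  5.0000e-02  1.7769e+02] F [-5.6  1.5  3.8] w 0.0312 t 12.4
shift [-0.     -0.0001  0.0001] turn None
```

>>> {"name": "move_arm", "arguments": {"steps": [[[0, 0.0005, 0, -0.0005, -3], [0, 0.0005, 0, -0.0005, -9], [0, 0.0005, 0, -0.0005, -15], [0, 0.0005, 0, -0.0005, -22], [0, 0.0005, 0, -0.0005, -29], [0, 0.0005, 0, -0.0005, -36], [0, 0.0005, 0, -0.0005, -43], [0, 0.0005, 0, -0.0005, -45]]]}}

```text
t: 13.3
ee_pos: [0.4778, -0.1821, 0.1013]
ee_rot: [-179.9, 0.0, -137.1]
force: [-2.8, -1.6, -0.0]
gripper_width: 0.0304
grip_force: 41.2
```

>>> {"name": "move_arm", "arguments": {"steps": [[[0, 0, 0, 0, -6], [0, 0, 0, 0, -14], [0, 0, 0, 0, -22], [0, 0, 0, 0, -30], [0, 0, 0, 0, -38], [0, 0, 0, 0, -46], [0, 0, 0, 0, -52], [0, 0, 0, 0, -55]]]}}

```text
t: 14.1
ee_pos: [0.4777, -0.1821, 0.1013]
ee_rot: [-179.9, -0.0, -82.1]
force: [-3.2, -1.3, 0.3]
gripper_width: 0.0308
grip_force: 41.2
```

>>> {"name": "move_arm", "arguments": {"steps": [[[0, 0, 0, 0, -6], [0, 0, 0, 0, -14], [0, 0, 0, 0, -22], [0, 0, 0, 0, -30], [0, 0, 0, 0, -38], [0, 0, 0, 0, -46], [0, 0, 0, 0, -52], [0, 0, 0, 0, -55]]]}}

```text
t: 14.9
ee_pos: [0.4776, -0.1822, 0.1012]
ee_rot: [180.0, -0.1, -27.1]
force: [-4.0, -2.4, 0.6]
gripper_width: 0.0313
grip_force: 41.2
```

```bash
python3 - <<'E'
from rel import *
import pickle
st=rel(.478,-.182,.1012)
T={n:env.snapshot(n) for n in ['scene','wrist']}
pickle.dump((T,st),open('mid.pkl','wb'))
L,_=pickle.load(open('low.pkl','rb'))
up=lambda a,f:cv2.resize(a,None,fx=f,fy=f,interpolation=cv2.INTER_CUBIC)
sc=lambda T:up(T['scene']['image'][125:185,280:350,::-1],5.5)
wr=lambda T:cv2.resize(T['wrist']['image'][:,:,::-1],(385,289))
cv2.imwrite('pics/cmp.png',np.hstack([np.vstack([sc(L),wr(L)[:270]]),np.vstack([sc(T),wr(T)[:270]])]))
E
```

```text
q [  1.8  -9.6 -22.1   0.1 -77.5  61.1] p [ 0.4776 -0.1822  0.1012] [ 1.7998e+02 -8.0000e-02 -2.7120e+01] F [-4.  -2.4  0.6] w 0.0313 t 14.9
shift [ 0.0002 -0.0004  0.    ] turn None
```

View pics/cmp.png

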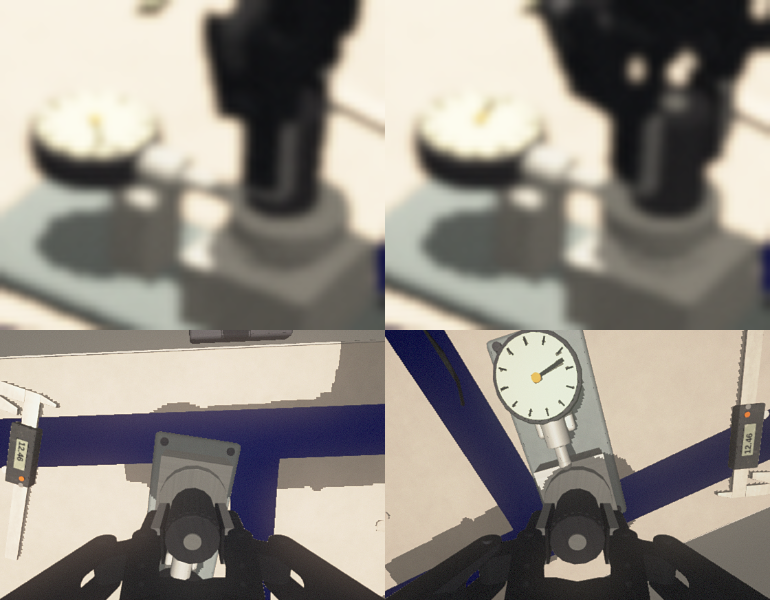

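The collar is seated on the block. The wrist camera now sees the dial: hub at (537,378), needle tip at (565,359), so it has swung most of the way round. I'll read the needle in code while turning the last bit.

```bash
cat > needle.py <<'E'
from rel import *
def needle(s,st):
    "needle direction (deg, world) on the dial plane; hub = orange blob"
    im=s['image'].astype(np.float32); r,g,b=im[...,0],im[...,1],im[...,2]
    m=((r-b>70)&(r>120)).astype(np.uint8)
    n,l,sta,cen=cv2.connectedComponentsWithStats(m)
    # blob nearest the expected dial centre
    c=[(np.hypot(*(ray(s,*cen[i],.076,st)[:2]-[.570,-.199])),i) for i in range(1,n) if sta[i,4]>5]
    d,i=min(c); h=ray(s,*cen[i],.076,st)
    p=np.array([ray(s,u,0*u+v,.076,st)[:2] for u in (0.,1.) for v in (0.,1.)]) # unused check of plane map
    # plane->pixel homography from 4 pixel corners
    px=np.float32([[0,0],[559,0],[559,419],[0,419]]); w=np.float32([ray(s,*q,.076,st)[:2] for q in px])
    H=cv2.getPerspectiveTransform((w-h[:2].astype(np.float32))*1000,px)
    A=np.radians(np.arange(0,360,.5)); rr=np.arange(4,16,.5)
    P=np.stack([np.outer(np.cos(A),rr),np.outer(np.sin(A),rr)],-1).reshape(1,-1,2)
    q=cv2.perspectiveTransform(P,H)[0].reshape(len(A),-1,2).astype(np.float32)
    v=cv2.remap(im.mean(2),q[...,0],q[...,1],cv2.INTER_LINEAR).mean(1)
    dk=np.clip(np.median(v)-v,0,None); k=dk.argmax(); dA=np.angle(np.exp(1j*(A-A[k]))); wt=dk*(abs(dA)<.25)
    return np.degrees(A[k]+(wt*dA).sum()/wt.sum()), h, dk.max(), d
if __name__=='__main__':
    st=rel(.478,-.182,.1012); print(needle(env.snapshot('wrist'),st))
E
sed -i '/unused check/d' needle.py
python3 - <<'E'
from needle import *
import pickle
T,st=pickle.load(open('mid.pkl','rb')); print(needle(T['wrist'],st))
s=pickle.load(open('top.pkl','rb')); print('initial',needle(s,None))
E
```

```text
(np.float64(273.11569869624134), array([ 0.56834505, -0.20021207,  0.076     ]), np.float32(144.64365), np.float64(0.0020513339323424244))
initial (np.float64(171.60463019994359), array([ 0.56976683, -0.19934391,  0.076     ]), np.float32(149.14597), np.float64(0.00041550489278357995))
```

>>> {"name": "move_arm", "arguments": {"steps": [[[0, 0, 0, 0, -4], [0, 0, 0, 0, -10], [0, 0, 0, 0, -15], [0, 0, 0, 0, -15], [0, 0, 0, 0, -15], [0, 0, 0, 0, -15], [0, 0, 0, 0, -15], [0, 0, 0, 0, -15]]]}}

```text
t: 15.8
ee_pos: [0.4777, -0.1819, 0.1012]
ee_rot: [180.0, -0.1, -12.4]
force: [-2.8, 0.1, 5.5]
gripper_width: 0.031
grip_force: 41.6
```

```bash
python3 needle.py
```

```text
q [  1.8  -9.6 -22.1   0.  -77.5  75.9] p [ 0.4777 -0.1819  0.1012] [ 1.800e+02 -8.000e-02 -1.236e+01] F [-2.8  0.1  5.5] w 0.031 t 15.8
shift [0.0003 0.0001 0.    ] turn None
(np.float64(264.0082299933064), array([ 0.56849532, -0.19996924,  0.076     ]), np.float32(139.51682), np.float64(0.0017898336573526487))
```

>>> {"name": "move_arm", "arguments": {"steps": [[[0, 0, 0, 0, -4], [0, 0, 0, 0, -8], [0, 0, 0, 0, -10], [0, 0, 0, 0, -10], [0, 0, 0, 0, -10], [0, 0, 0, 0, -10], [0, 0, 0, 0, -10], [0, 0, 0, 0, -10]]]}}

```text
t: 16.65
ee_pos: [0.4777, -0.182, 0.1012]
ee_rot: [180.0, -0.1, -2.4]
force: [-2.7, -1.8, 5.6]
gripper_width: 0.0309
grip_force: 41.7
```

```bash
python3 needle.py
```

```text
q [  1.8  -9.6 -22.1   0.  -77.5  85.9] p [ 0.4777 -0.182   0.1012] [ 1.7997e+02 -7.0000e-02 -2.3500e+00] F [-2.7 -1.8  5.6] w 0.0309 t 16.65
shift [ 0.0003 -0.      0.    ] turn None
(np.float64(262.6459131994615), array([ 0.56854642, -0.19995295,  0.076     ]), np.float32(140.30997), np.float64(0.001738105796965893))
```

>>> {"name": "move_arm", "arguments": {"steps": [[[0, 0, 0, 0, -4], [0, 0, 0, 0, -8], [0, 0, 0, 0, -12], [0, 0, 0, 0, -12], [0, 0, 0, 0, -12], [0, 0, 0, 0, -12], [0, 0, 0, 0, -12], [0, 0, 0, 0, -12]]]}}

```text
t: 17.5
ee_pos: [0.4778, -0.1819, 0.1012]
ee_rot: [180.0, -0.1, 9.6]
force: [-2.8, -0.5, 5.0]
gripper_width: 0.0308
grip_force: 41.7
```

```bash
python3 needle.py
```

```text
q [  1.8  -9.6 -22.1   0.  -77.5  97.9] p [ 0.4778 -0.1819  0.1012] [ 1.7996e+02 -8.0000e-02  9.6500e+00] F [-2.8 -0.5  5. ] w 0.0308 t 17.5
shift [0.0002 0.0001 0.    ] turn None
(np.float64(264.73436153254534), array([ 0.56861052, -0.19987371,  0.076     ]), np.float32(141.27393), np.float64(0.001641342065563701))
```

Readings of 264.0°, 262.65° and 264.7° at yaws −12.4, −2.4 and +9.6 put the high point at yaw −2.5. I'll turn back there, ease off the down-push, release and rise.

>>> {"name": "move_arm", "arguments": {"steps": [[[0, 0, 0, 0, 4], [0, 0, 0, 0, 8], [0, 0, 0, 0, 12], [0, 0, 0, 0, 12], [0, 0, 0, 0, 12], [0, 0, 0, -0.0005, 12], [0, 0, 0, -0.0008, 12], [0, 0, 0, -0.0008, 12]]]}}

```text
t: 18.35
ee_pos: [0.4775, -0.1818, 0.1012]
ee_rot: [180.0, -0.0, -2.3]
force: [-0.2, -1.6, 2.5]
gripper_width: 0.0308
grip_force: 41.4
```

>>> {"name": "move_arm", "arguments": {"steps": [[[0.4, 0, 0, 0, 0], [0.45, 0, 0, 0, 0], [0.5, 0, 0, 0, 0], [0.6, 0, 0, 0, 0], [0.7, 0, 0, 0, 0], [0.7, 0, 0, 0, 0], [0.7, 0, 0, 0, 0], [0.7, 0, 0, 0, 0]]], "grip_force": 20}}

```text
t: 19.15
ee_pos: [0.4773, -0.1818, 0.1012]
ee_rot: [-180.0, 0.0, -2.3]
force: [0.1, 0.5, 0.2]
gripper_width: 0.0599
grip_force: 0.0
```

```bash
python3 needle.py
```

```text
q [  1.8  -9.6 -22.1  -0.  -77.6  85.9] p [ 0.4773 -0.1818  0.1012] [-180.      0.     -2.32] F [0.1 0.5 0.2] w 0.0599 t 19.15
shift [0.0007 0.0002 0.    ] turn None
(np.float64(282.86247545896606), array([ 0.56856318, -0.19998977,  0.076     ]), np.float32(140.4414), np.float64(0.0017447329355882869))
```

The needle eased back by about 0.7 mm on release. That fits the spindle settling in the bore clearance, and the reading of about 8.7 mm matches the expected 8.5. I'll rise clear and check again.

>>> {"name": "move_arm", "arguments": {"steps": [[[0.7, 0, 0, -0.005, 0], [0.7, 0, 0, -0.015, 0], [0.7, 0, 0, -0.03, 0], [0.7, 0, 0, -0.05, 0], [0.7, 0, 0, -0.075, 0], [0.7, 0, 0, -0.1, 0], [0.7, 0, 0, -0.12, 0], [0.7, 0, 0, -0.12, 0]]]}}

```text
t: 20.0
ee_pos: [0.4785, -0.1823, 0.2265]
ee_rot: [179.9, -0.4, -2.3]
force: [0.1, -0.9, 1.2]
gripper_width: 0.0601
grip_force: 0.0
```

```bash
python3 - <<'E'
from needle import *
st=rel(.478,-.182,.1012); s=env.snapshot('wrist'); n=needle(s,st); print(n, 'plunger mm',np.radians((171.6-n[0])%360)/.5)
cv2.imwrite('pics/end.png',cv2.resize(s['image'][:,:,::-1],None,fx=1.42,fy=1.42))
E
```

```text
q [  1.8 -11.7 -10.8   0.1 -90.5  85.9] p [ 0.4785 -0.1823  0.2265] [179.93  -0.41  -2.32] F [ 0.1 -0.9  1.2] w 0.0601 t 20.0
shift [-0.0014 -0.0005  0.1253] turn None
(np.float64(282.9948074504704), array([ 0.56839962, -0.20020071,  0.076     ]), np.float32(142.80206), np.float64(0.0020007290673452697)) plunger mm 8.677958295087535
```

View pics/end.png

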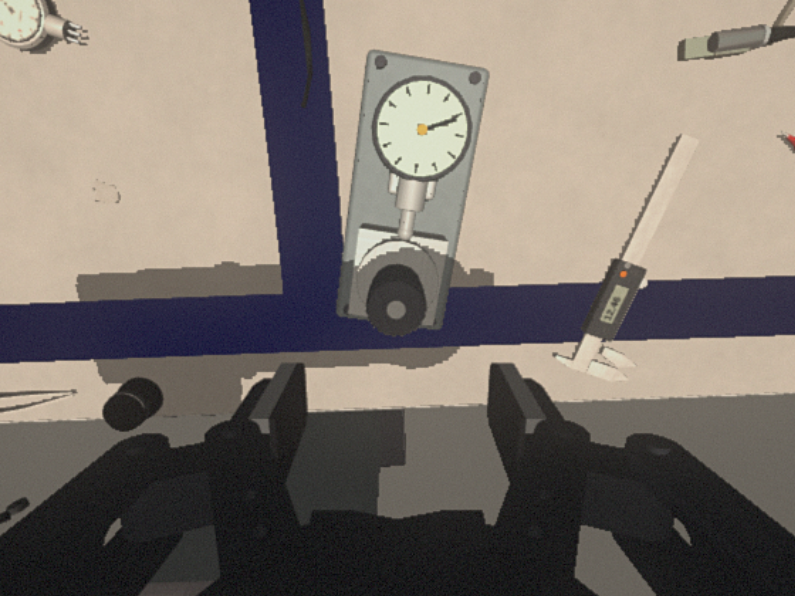

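The end view shows the spindle upright and seated in the bore (grip top at 396,308), the gripper clear, and the needle steady at about 8.7 mm (hub 422,129; tip 460,115).

```bash
python3 -c "
from station import env
print(env.finish_job())"
```

```text
the job is handed in; nothing more can be done
None
```

The spindle is seated home in the stand, was turned to its low point and then its high point, and is released there with the plunger reading about 8.7 mm. I did not read the dial at the low point: I set it from the measured wheel direction, and the high point then peaked 180° away. The job is handed in at about 20 s, with no verdict returned.

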